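Swing the quilting template to its fence and weigh it down

ROBOT

A 7-joint arm with a two-finger parallel gripper is mounted at the origin on the work surface. World frame = base frame: x ahead of the robot, y to its left, z up, the work surface at z = 0. Lengths are in m, angles in rad, forces in N, time in s.
With the tool pointing down it reaches from about 0.425 to 0.825 m from the base axis. Payload 3.6 kg.
Tool frame: the origin (TCP) lies where the fingers leave the gripper's body, on its centre line; the fingertips stand 73 mm ahead of it and the grasp point (between the pads) lies 54 mm ahead of it; x points along the fingers, y is the direction in which the jaws open and shut, and the axes are right-handed (so a half turn about x gives the same grasp; the last joint's range is limited). The gripper opens to 85 mm and grips with 20 to 120 N. Pads are 22 mm wide; open, the fingers measure 114 mm over their backs; the gripper's body (76 mm by 85 mm) begins 54 mm behind the grasp point. The pads swing forward as they close: fully open they stand 13 mm farther back than shut.
Start: joints at [1.302, 0.615, -0.013, 1.423, 0.008, 1.103, -0.04], TCP at [0.156, -0.631, 0.304] pointing down, gripper open.
Joint ranges: [-3.12, 3.12], [-0.3, 2.06], [-1.34, 1.32], [0.26, 2.42], [-1.36, 4.5], [0.01, 1.98], [-2.84, 2.84]. Speed limits (rad/s): [2.79, 2.79, 3.14, 3.14, 3.14, 3.14, 3.14].

INTERFACE

Orientations are given as a unit quaternion [x, y, z, w].
In Python, from station import arm, snapshot, camera_info, ticket gives the robot as it stands. Calls block until the motion is done:
- arm.movep(position, orientation): joint-space move of the TCP to a pose.
- arm.line_to(position, velocity=0.15, ori=None): straight line of the TCP; ori=None keeps the orientation; velocity is the mean speed in m/s.
- arm.move_j(angles): joint-space move.
- arm.move_gripper(opening, effort=None): opening from 0.0 (shut) to 1.0 (fully open); effort is the grip in N (None keeps the last); returns when the fingers have stopped.
- arm.pause(seconds).
- arm.ik(position, orientation): joint angles nearest the present ones, or None.
- snapshot(name): name is "side" or "top"; returns the picture (384x512x3 uint8, blue, green, red); there is no depth.
- camera_info(name): a dict with "fx", "fy", "cx", "cy" (pixels), "dist_coeffs" ([k1, k2, p1, p2, k3] as OpenCV has them; the pictures are not rectified), "R" (3x3) and "t" (3): a world point X has camera coordinates R X + t. Camera axes: x right, y down, z forward; pixel columns grow to the right and rows downward; lengths in m; the calibration is good to about 2 mm. A picture is of the moment at which its call begins. camera_info takes no time and is no camera call.
A pose or a line that the arm cannot do raises arm.MotionError and nothing moves.
- ticket.finish_job(): hands the job in, once; it reports no verdict.
Readings, each from a call of its own:
- arm.read_time(): time.
- arm.read_joint_positions(): joint angles.
- arm.read_dq(): joint speeds.
- arm.read_effort(): joint torques, N m.
- arm.read_tool_pos(): TCP position.
- arm.read_eef_rot(): TCP orientation.
- arm.read_ft_force(): force on the tool from outside, world axes, zero at the start.
- arm.read_wrist_torque(): the same for the moment, N m.
- arm.read_opening(): opening from 0.0 (shut) to 1.0 (fully open).
Only numpy, scipy, OpenCV 4.12 (cv2) and the standard library are available. Lean on these libraries where they do the work, as an engineer would, in place of code of your own. Each camera call takes 0.05 s, during which the arm holds its last target.

TASK

Push the orange quilting template by its aluminium seam bar, near the free far corner, so that it swings round on the brass pin, until its long edge lies flush on the red fence, and press it firmly but gently home there for a good second with about 9 newtons, never more than 14. Then let go of it and gently set the steel pattern weight upright on the yellow diamond in the middle of the template to hold it there. Keep the template flat on its pin and leave the thread spool, the tin and the scissors alone.

Things in the scene. Friction and masses are not known exactly. Their poses are not given: they have to be found in the camera images.
- board: Fixed green cutting mat with yellow grid, 4 mm thick, on the table, with a brass pivot pin, 10 mm in diameter, 30 mm high above the mat. Origin: on the table under the pin's axis, z up. The mat spans -40 to 210 mm in x, -190 to 135 in y. The template is home when its x axis is parallel to the board's.
- fence: Fixed red stop block on the mat, at x 145, y 102 mm of the board; 70 mm long (x), 18 deep (y), 22 high. Origin: at mat level, middle of the face the template meets; axes as the board's, block on the +y side. Block and template are rigid: force builds up within a fraction of a mm. Press with 8 to 11 N for a second; under 6 N does not seat it, over 14 N bruises it.
- template: Loose orange plate, 12 mm thick, 0.25 to 0.5 kg, flat on the mat, the pin through a hole near one corner (1.5 mm play). Origin: hole centre, underside. Spans x -18 to 182, y -18 to 102 mm. Starts 0.45 to 0.7 rad clockwise (from above) of home. Push its seam bar on the y = -18 side near the far corner until the y = 102 edge lies on the fence; sliding takes 1 to 4 N.
- template_mark (a point): Centre of the yellow diamond (44 mm square, in a red one) on the template's top face, at x 82, y 42, z 12 mm of the template. The weight goes here.
- template_corner (a point): The free far corner of the orange plate, x 182, y -18 mm of the template, at half its thickness. An aluminium seam bar runs along that edge from x 45 to 180 mm, 20 mm high, 2 mm clear of the mat. It is stiff and keeps its setting; its outer face, to push on, stands 4 to 18 mm off the edge, set differently each time and not measured, so feel for it.
- weight: Loose steel pattern weight, 0.4 kg: round foot 56 mm in diameter and 22 mm high, sloping to 26 mm, with an upright knob 22 mm in diameter from 26 to 60 mm height, to grip from above. Origin: centre of the underside; z up. Stands on the table left of the mat.
- spool: Loose blue thread spool, 42 mm in diameter, 52 mm high, standing left of the mat. Origin: centre of underside. Leave it alone.
- tin: Loose round aluminium pin tin, 60 mm in diameter, 40 mm high, standing left of the mat. Origin: centre of underside. Leave it alone.
- scissors: Loose scissors with black handles, about 155 mm long, 8 mm high, lying on the table to the right of the mat. Origin: near their pivot. Leave them alone.
Not all that is in view belongs to the job. What is shaped like the weight but turquoise is not meant.

How it is judged:
On the way, in this order (a step that is already met when the one before it is completed fails the run):
1. the template lies flush on the fence and is pressed on it with more than 6 N for 0.5 s (y of template_mark in the frame of fence above -0.0622 m and angle between the x axis of template and the x axis of board, either way round below 0.02 rad and horizontal distance between template and board below 0.003 m and angle between template's own z axis and vertical below 0.02 rad and contact force between template and fence above 6 N), for 0.5 s.
2. the weight stands on the yellow diamond of the template, released (horizontal distance between weight and template_mark below 0.015 m and angle between weight's own z axis and vertical below 0.04 rad and z of weight in the frame of template between 0.01 and 0.0145 m and contact force between the fingers and weight below 0.1 N), for 0.2 s.
At the end, for the whole second after the job is handed in: The template is on its pin (hole centre within 3 mm of the pin's axis), flat, parallel to the fence within 0.02 rad and within about 2 mm of touching it at mid-length; the weight stands upright on it with its centre within 15 mm of the diamond's centre; both are at rest and released (y of template_mark in the frame of fence above -0.0622 m and angle between the x axis of template and the x axis of board, either way round below 0.02 rad and horizontal distance between template and board below 0.003 m and angle between template's own z axis and vertical below 0.02 rad and horizontal distance between weight and template_mark below 0.015 m and angle between weight's own z axis and vertical below 0.04 rad and z of weight in the frame of template between 0.01 and 0.0145 m and linear speed of each of weight, template below 0.01 m/s).
It fails at once if the template is pressed on the fence with more than 14 N (contact force between template and fence above 14 N).
It fails at once if the robot presses on the template with more than 25 N (contact force between the arm and template above 25 N).
It fails at once if the weight falls onto the template (still faster than 0.35 m/s just above it) or is pressed on it with more than 60 N (contact force between weight and template above 60 N or (horizontal distance between weight and template_mark below 0.06 m and z of weight in the frame of template below 0.03 m and linear speed of weight above 0.35 m/s)).
It fails at once if the template is lifted or tipped on its pin (z of template in the frame of board above 0.015 m or angle between template's own z axis and vertical above 0.12 rad).
It fails at once if a bystander is disturbed (moved over 15 mm) (distance of any of spool, tin, scissors from where it was at the start of the episode above 0.015 m).
It also fails if it takes over 64 s, if anything falls off the work surface, if the arm or the gripper's body presses on something with over 40 N, if the wrist force passes 120 N, or if a joint passes its speed limit or range.

## Working session

There is one attempt and no reset: what is moved stays moved. The work goes in short steps, each a Python script; the robot and the scene stay as the last script left them, time stands still between calls to the robot, and variables do not carry over. Pictures are saved under pics/ and viewed, and the job is handed in when it is done.

```bash
ls; mkdir -p pics; python3 - <<'E'
from station import arm, snapshot, camera_info
import cv2
for n in ("side","top"):
    cv2.imwrite(f"pics/{n}0.png",snapshot(n)); print(n,camera_info(n))
print(arm.read_time(),arm.read_tool_pos(),arm.read_eef_rot(),arm.read_opening(),arm.read_ft_force())
E
```

```text
pics
side {'fx': 370.29203580595185, 'fy': 370.29203580595185, 'cx': 249.34379919837238, 'cy': 192.7206684891283, 'dist_coeffs': array([-0.0397804,  0.       ,  0.       ,  0.       ,  0.       ]), 'R': array([[-0.96867271, -0.24770755,  0.01772406],
       [-0.19351477,  0.70816434, -0.67901053],
       [ 0.15564449, -0.66116884, -0.73391454]]), 't': array([0.53853787, 0.1724667 , 1.07775768])}
top {'fx': 406.0185648171265, 'fy': 406.0185648171265, 'cx': 258.67799020895546, 'cy': 189.90539434524914, 'dist_coeffs': array([-0.14193906,  0.        ,  0.        ,  0.        ,  0.        ]), 'R': array([[ 0.02466033, -0.99968973,  0.00351023],
       [-0.98160277, -0.02487887, -0.18930675],
       [ 0.18933535,  0.00122272, -0.98191172]]), 't': array([-0.0468458 ,  0.56199428,  0.89211953])}
0.1 [ 0.15554866 -0.63057863  0.30283911] [-0.70183207 -0.08613767  0.70204853 -0.0844979 ] 0.9983090218027465 [-0.27497587  0.38211985 -0.31903255]
```

View pics/top0.png

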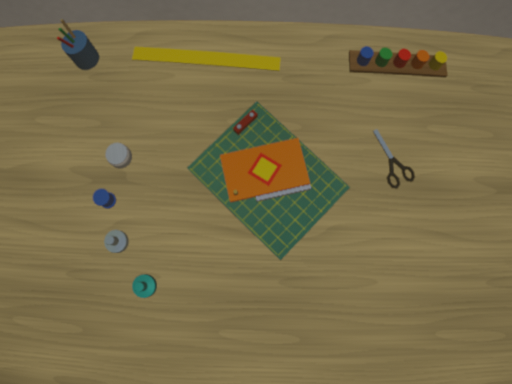

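View pics/side0.png

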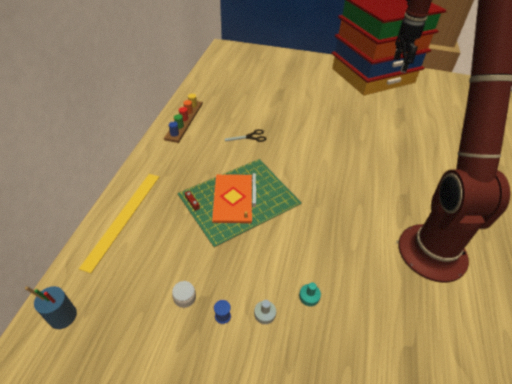

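Top view: the mat has corners near (257,101), (188,167), (280,259) and (349,186). The pin is at about (236,192), the fence at (246,122), the template diamond at (265,169) and the seam bar runs (257,198)–(310,187).

Weight candidates are the grey one at (116,241) and the turquoise one at (144,286). Grey fits because it is steel. The tin is at (118,155), the spool at (104,198) and the scissors at (395,165).

Next I'll crop to confirm and measure.

```bash
cat > h.py <<'E'
import numpy as np, cv2
from station import arm, snapshot, camera_info
def K(n):
    c=camera_info(n); return c,np.array([[c['fx'],0,c['cx']],[0,c['fy'],c['cy']],[0,0,1]]),np.array(c['R']),np.array(c['t'])
def cast(n,px,z):
    c,k,R,t=K(n); p=np.asarray(px,float).reshape(-1,1,2)
    u=cv2.undistortPoints(p,k,c['dist_coeffs']).reshape(-1,2)
    d=np.c_[u,np.ones(len(u))]@R; o=-R.T@t
    return o+d*((z-o[2])/d[:,2])[:,None]
def proj(n,X):
    c,k,R,t=K(n); return cv2.projectPoints(np.asarray(X,float).reshape(-1,1,3),cv2.Rodrigues(R)[0],t,k,c['dist_coeffs'])[0].reshape(-1,2)
E
python3 - <<'E'
import cv2,numpy as np
from h import *
T=cv2.imread('pics/top0.png');S=cv2.imread('pics/side0.png')
a=cv2.resize(T[85:270,80:360],None,fx=2.8,fy=2.8,interpolation=cv2.INTER_CUBIC)
cv2.imwrite('pics/c1.png',a)
b=cv2.resize(S[150:330,150:350],None,fx=3.3,fy=3.3,interpolation=cv2.INTER_CUBIC)
cv2.imwrite('pics/c2.png',b)
for n,I in(("top",T),("side",S)):
    for p in ([(190,167),(236,192),(265,169),(246,122),(116,241)] if n=="top" else [(190,210),(233,196),(192,200),(265,312)]):
        print(n,p,I[p[1],p[0]],cv2.cvtColor(I[p[1]:p[1]+1,p[0]:p[0]+1],cv2.COLOR_BGR2HSV)[0,0])
E
```

```text
top (190, 167) [68 93 61] [67 88 93]
top (236, 192) [ 48 102 119] [ 23 152 119]
top (265, 169) [ 19 142 155] [ 27 224 155]
top (246, 122) [26 37 99] [  5 188  99]
top (116, 241) [62 71 72] [27 35 72]
side (190, 210) [ 74 113  72] [ 61  93 113]
side (233, 196) [ 57 190 228] [ 23 191 228]
side (192, 200) [ 33  47 137] [  4 194 137]
side (265, 312) [ 88 101 105] [ 23  41 105]
```

View pics/c1.png

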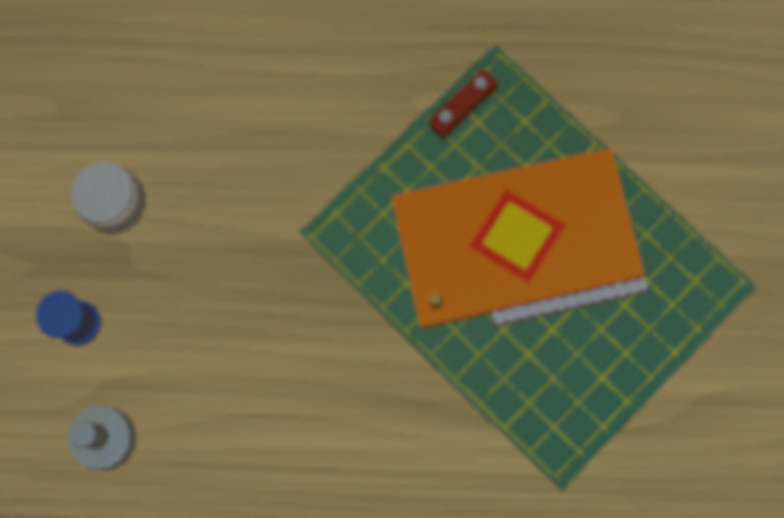

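View pics/c2.png

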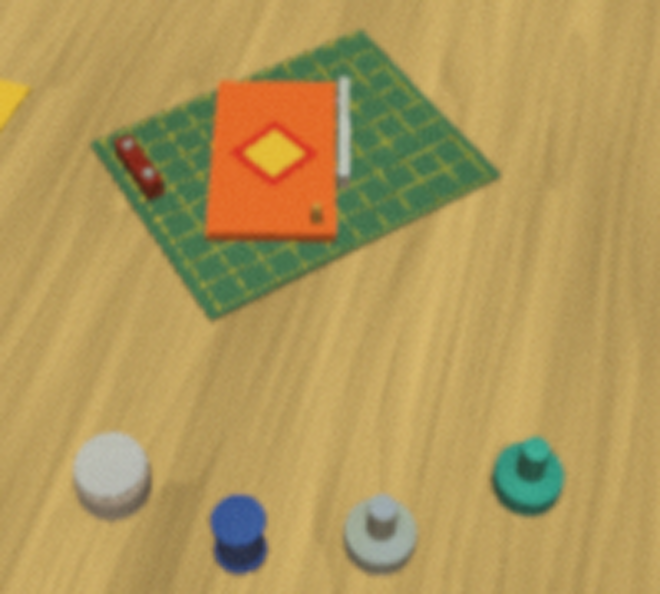

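The crops confirm it: the grey steel weight (top 116,241; side 265,312) is the one meant, and the turquoise one is the decoy. The seam bar lies along the lower edge of the plate. Now the poses.

```bash
cat > meas.py <<'E'
from h import *
def comp(m,seed=None):
    m=cv2.morphologyEx(m.astype(np.uint8)*255,cv2.MORPH_CLOSE,np.ones((3,3)))
    c,_=cv2.findContours(m,cv2.RETR_EXTERNAL,cv2.CHAIN_APPROX_NONE)
    return max(c,key=cv2.contourArea)
def rect(n,cnt,z):
    P=cast(n,cv2.convexHull(cnt).reshape(-1,2),z)[:,:2]
    r=cv2.minAreaRect((P*1000).astype(np.float32)); return r,cv2.boxPoints(r)
def masks(I):
    H=cv2.cvtColor(cv2.GaussianBlur(I,(3,3),0),cv2.COLOR_BGR2HSV);h,s,v=[H[...,i].astype(int) for i in range(3)]
    return h,s,v
def tmpl(n,I):
    h,s,v=masks(I); m=(h>=5)&(h<=16)&(s>195)&(v>110)
    m[:75]=0
    return comp(m)
def dia(n,I):
    h,s,v=masks(I); m=(h>=21)&(h<=32)&(s>160)&(v>125)
    mm=np.zeros(m.shape,np.uint8); cv2.drawContours(mm,[cv2.convexHull(tmpl(n,I))],-1,1,-1)
    mm=cv2.erode(mm,np.ones((9,9)))
    c=comp(m&(mm>0)); M=cv2.moments(c); return np.array([M['m10']/M['m00'],M['m01']/M['m00']]),cv2.contourArea(c)
E
python3 - <<'E'
from meas import *
np.set_printoptions(precision=4,suppress=True)
for n in("top","side"):
    I=cv2.imread(f'pics/{n}0.png'); h,s,v=masks(I)
    D,ar=dia(n,I); print(n,"diamond",D,ar,cast(n,D,.016))
    r,b=rect(n,tmpl(n,I),.016); print("tmpl",r,b.tolist())
    m=(h>=45)&(h<=85)&(s>70); 
    if n=="side": m[:150]=0; m[250:]=0
    mm=m.copy(); 
    if n=="top": mm[265:]=0; mm[:90]=0
    mm|= cv2.drawContours(np.zeros(m.shape,np.uint8),[cv2.convexHull(tmpl(n,I))],-1,1,-1)>0
    c=comp(mm); r,b=rect(n,c,.004); print("mat",r,b.tolist())
    V=I.copy(); cv2.drawContours(V,[c],-1,(255,0,255),1); cv2.drawContours(V,[tmpl(n,I)],-1,(255,0,0),1)
    # fence red
    m=((h<=7)|(h>175))&(s>150)&(v>60)&(v<150)
    x=(slice(105,140),slice(225,265)) if n=="top" else (slice(185,215),slice(180,203))
    q=np.zeros(m.shape,bool); q[x]=m[x]; c=comp(q); r,b=rect(n,c,.026);print("fence",r,b.tolist())
    cv2.drawContours(V,[c],-1,(255,255,0),1)
    cv2.imwrite(f'pics/v{n}0.png',cv2.resize(V[90:330,80:360] if n=="top" else V[140:340,150:350],None,fx=2.4,fy=2.4,interpolation=cv2.INTER_NEAREST))
E
```

```text
top diamond [264.3244 168.6337] 262.5 [[ 0.6237 -0.0453  0.016 ]]
tmpl ((622.8154907226562, -45.41533660888672), (117.51473236083984, 195.93556213378906), 14.495770454406738) [[541.4064331054688, 34.72627639770508], [590.4507446289062, -154.97189331054688], [704.2245483398438, -125.55694580078125], [655.1802368164062, 64.14122009277344]]
mat ((606.0645141601562, -53.80296325683594), (320.9154357910156, 246.42005920410156), 47.04243850708008) [[406.5472717285156, -87.27306365966797], [586.891845703125, -255.19760131835938], [805.581787109375, -20.332862854003906], [625.2371826171875, 147.5916748046875]]
fence ((741.6336059570312, 5.941980361938477), (16.375545501708984, 66.92759704589844), 45.756229400634766) [[711.9481811523438, 23.424556732177734], [759.8936157226562, -23.271671295166016], [771.3190307617188, -11.540596008300781], [723.3735961914062, 35.15563201904297]]
side diamond [232.5338 195.9437] 74.0 [[ 0.6232 -0.0433  0.016 ]]
tmpl ((622.7230224609375, -39.058494567871094), (113.67070770263672, 198.57070922851562), 14.275310516357422) [[543.1607055664062, 43.14659118652344], [592.1245727539062, -149.29266357421875], [702.2853393554688, -121.26358032226562], [653.3214721679688, 71.17567443847656]]
mat ((607.9382934570312, -52.48924255371094), (319.0028381347656, 248.17092895507812), 47.14185333251953) [[408.4881286621094, -85.00901794433594], [590.4073486328125, -253.81129455566406], [807.388427734375, -19.969467163085938], [625.46923828125, 148.8328094482422]]
fence ((737.4593505859375, 18.037792205810547), (14.580340385437012, 63.03354263305664), 45.4637451171875) [[709.8809204101562, 34.945926666259766], [754.8117065429688, -9.263309478759766], [765.0377807617188, 1.1296577453613281], [720.1069946289062, 45.33889389038086]]
```

View pics/vtop0.png

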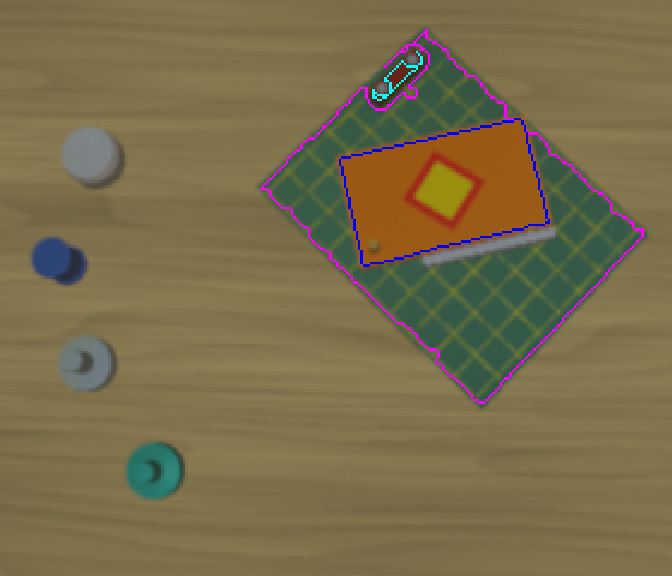

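View pics/vside0.png

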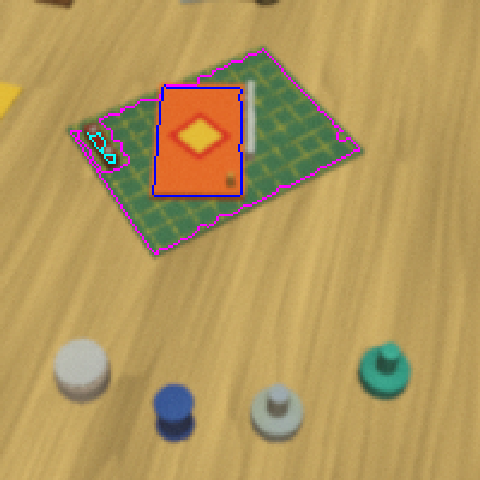

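```bash
python3 - <<'E'
from meas import *
np.set_printoptions(precision=4,suppress=True)
# pin top
for n,box in(("top",(183,200,228,244)),("side",(208,222,240,252))):
    I=cv2.imread(f'pics/{n}0.png'); h,s,v=masks(I)
    y0,y1,x0,x1=box; q=np.zeros(h.shape,bool); q[y0:y1,x0:x1]=(h[y0:y1,x0:x1]>16)&(v[y0:y1,x0:x1]>60)
    c=comp(q);M=cv2.moments(c);p=[M['m10']/M['m00'],M['m01']/M['m00']];print("pin",n,p,cast(n,p,.026))
# bar
    m=(s<75)&(v>110); x=(slice(180,205),slice(250,316)) if n=="top" else (slice(170,208),slice(248,262))
    q=np.zeros(h.shape,bool); q[x]=m[x]; c=comp(q); r,b=rect(n,c,.026); print("bar",n,r,b.tolist())
# weight: low saturation
    m=(s<60)
    x=(slice(222,258),slice(98,134)) if n=="top" else (slice(292,330),slice(248,282))
    q=np.zeros(h.shape,bool);q[x]=m[x];c=comp(q);r=cv2.boundingRect(c);print("weight",n,r,cv2.minEnclosingCircle(c)); 
    (cx,cy),rad=cv2.minEnclosingCircle(c); print(cast(n,(cx,cy),.018))
    J=cv2.resize(I[x],None,fx=12,fy=12,interpolation=cv2.INTER_CUBIC); cv2.imwrite(f'pics/w{n}.png',J); print(x)
E
```

```text
pin top [235.0, 191.5] [[0.563  0.0239 0.026 ]]
bar top ((565.3209838867188, -92.58663177490234), (10.293476104736328, 135.74452209472656), 14.309304237365723) [[543.558837890625, -28.092117309570312], [577.1090087890625, -159.625244140625], [587.0831298828125, -157.08114624023438], [553.532958984375, -25.548019409179688]]
weight top (104, 230, 24, 23) ((115.43038177490234, 241.1075897216797), 11.979799270629883)
[[0.4356 0.309  0.018 ]]
(slice(222, 258, None), slice(98, 134, None))Traceback (most recent call last):
  File "<stdin>", line 7, in <module>
  File "meas.py", line 5, in comp
    return max(c,key=cv2.contourArea)
ValueError: max() iterable argument is empty
```

View pics/wtop.png

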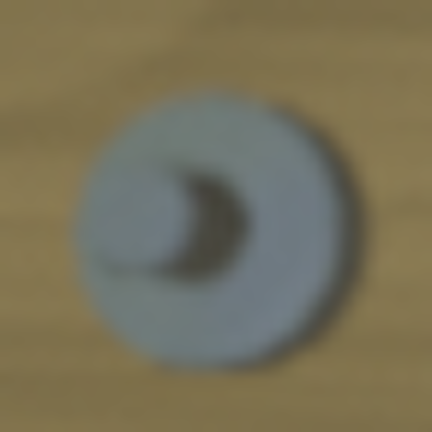

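Top crop: the foot disc is centred at about (115.3,241.1) and the knob top at about (109.7,239.9). Now the side view.

```bash
python3 - <<'E'
from meas import *
np.set_printoptions(precision=4,suppress=True)
print("top foot",cast("top",(115.0,240.7),.022),"knob",cast("top",(109.2,239.4),.06))
I=cv2.imread('pics/side0.png');x=(slice(292,330),slice(248,282))
cv2.imwrite('pics/wside.png',cv2.resize(I[x],None,fx=12,fy=12,interpolation=cv2.INTER_CUBIC))
from scipy.spatial.transform import Rotation as Rn
print(arm.read_joint_positions(),Rn.from_quat(arm.read_eef_rot()).as_matrix())
E
```

```text
top foot [[0.4363 0.3087 0.022 ]] knob [[0.4367 0.3093 0.06  ]]
[ 1.3025  0.6158 -0.0126  1.4247  0.0081  1.1034 -0.0404] [[-0.0006  0.2396 -0.9709]
 [ 0.0023 -0.9709 -0.2396]
 [-1.     -0.0023  0.    ]]
```

View pics/wside.png

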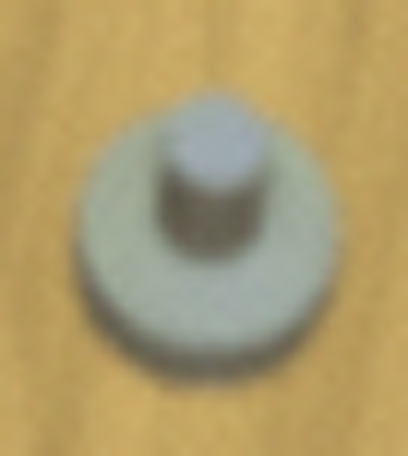

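```bash
cat >> h.py <<'E'
from scipy.spatial.transform import Rotation as Rn
O=np.array([.5632,.0245]); A0=np.radians(-42.93); MAT=.004
def ex(a): return np.array([np.cos(a),np.sin(a)])
def ey(a): return np.array([-np.sin(a),np.cos(a)])
def quat(zdir):            # tool pointing down, tool z along horizontal zdir
    z=np.array([*zdir,0.]); x=np.array([0,0,-1.]); y=np.cross(z,x)
    return Rn.from_matrix(np.c_[x,y,z]).as_quat()
def W(xb,yb,a): return O+xb*ex(a)+yb*ey(a)
E
python3 - <<'E'
from h import *
np.set_printoptions(precision=4,suppress=True)
print(cast("side",(265.4,303.2),.06),cast("side",(264.8,310.2),.022))
for th in (-.571,-.3,0):
  for sg in(-1,1):
    a=A0+th; p=W(155,-.060*1,a) if 0 else W(.155,-.060,a)
    print(th,sg,p,arm.ik([*p,.083],quat(sg*ey(a))))
for zd in ((1,0),(-1,0)):
    print(arm.ik([.4365,.309,.102],quat(zd)),arm.ik([*W(.082,.042,A0),.12],quat(zd)))
E
```

```text
[[0.437 0.312 0.06 ]] [[0.4366 0.3122 0.022 ]]
-0.571 -1 [ 0.5435 -0.1405] [ 0.2389  0.7824 -0.0392  1.8747  0.0592  0.4855 -1.1616]
-0.571 1 [ 0.5435 -0.1405] [ 0.7668  1.0042 -0.9646  1.8578  1.0709  0.9109  1.0863]
-0.3 -1 [ 0.5884 -0.1398] [ 0.2586  0.825  -0.1014  1.7461  0.1367  0.5773 -0.9744]
-0.3 1 [ 0.5884 -0.1398] [ 0.7911  1.1431 -1.1536  1.7284  1.1707  1.1272  1.3382]
0 -1 [ 0.6358 -0.125 ] [ 0.2607  0.8749 -0.1752  1.6115  0.2159  0.6743 -0.7712]
0 1 [ 0.6358 -0.125 ] [ 0.7181  1.1767 -1.1537  1.5954  1.1531  1.1773  1.684 ]
[-0.3042  0.7929 -0.5581  1.9328  0.7063  0.6204  0.2469] [ 0.3688  0.9416 -0.7496  1.574   0.754   0.9352  0.9299]
[-0.5792  0.7287 -0.1198  1.9416  0.1728  0.481  -2.3931] [-0.0498  0.8218  0.0301  1.5892 -0.0331  0.7311 -1.5755]
```

```bash
python3 - <<'E'
from h import *
np.set_printoptions(precision=4,suppress=True)
arm.move_gripper(0.0,40)
a=A0-.571; p=W(.158,-.064,a); q=quat(-ey(a))
arm.movep([*p,.20],q); 
arm.line_to([*p,.0845],velocity=.15)
print(arm.read_time(),arm.read_tool_pos(),p)
F=[]
for i in range(6): arm.pause(.03); F.append(arm.read_ft_force())
print(np.mean(F,0),np.std(F,0),arm.read_opening())
t=arm.read_time(); arm.line_to([*(p+.002*ey(a)),.0845],velocity=.02); print(arm.read_time()-t)
t=arm.read_time(); arm.line_to([*(p+.0022*ey(a)),.0845],velocity=.02); print(arm.read_time()-t, arm.read_tool_pos(), p+.0022*ey(a))
cv2.imwrite('pics/t1.png',cv2.resize(snapshot('top')[85:270,160:360],None,fx=3,fy=3,interpolation=cv2.INTER_CUBIC))
cv2.imwrite('pics/s1.png',cv2.resize(snapshot('side')[130:270,150:350],None,fx=3,fy=3,interpolation=cv2.INTER_CUBIC))
E
```

```text
4.0333 [ 0.541  -0.1447  0.0852] [ 0.5404 -0.1444]
[-0.1174 -0.07    0.0915] [0.4935 0.3666 0.5613] -0.00034602538199783643
0.25
0.25 [ 0.5425 -0.1439  0.0845] [ 0.5425 -0.1439]
```

View pics/s1.png

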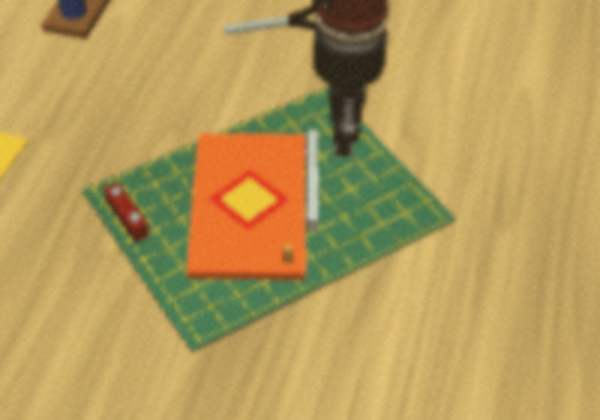

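View pics/t1.png

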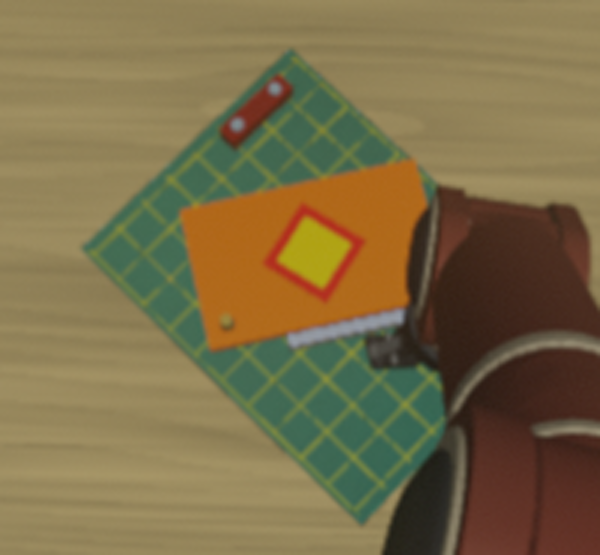

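Side view: the closed fingertips stand just outside the bar, low over the mat and with a clear gap. Now I feel for the bar face.

```bash
cat >> h.py <<'E'
def ft(n=5,dt=.01):
    F=[]
    for i in range(n): arm.pause(dt); F.append(arm.read_ft_force())
    return np.mean(F,0)
E
python3 - <<'E'
from h import *
np.set_printoptions(precision=3,suppress=True)
a=A0-.571; e=ey(a)
arm.line_to([*W(.158,-.054,a),.0845],velocity=.05)
b=ft(12); print("bias",b,arm.read_time())
np.save('bias.npy',b)
y=-.054; hits=0
while y<-.028 :
    y+=.001
    arm.line_to([*W(.158,y,a),.0845],velocity=.02)
    f=ft(6)-b; fn=-f[:2]@e
    print(round(y,4),round(fn,2),round(f[2],2))
    if fn>.8: hits+=1
    else: hits=0
    if hits>=2: break
print(arm.read_time(),arm.read_tool_pos())
E
```

```text
bias [-0.101 -0.152  0.006] 5.2417
-0.053 -0.04 0.27
-0.052 0.05 0.01
-0.051 -0.15 -0.07
-0.05 -0.38 0.21
-0.049 -0.39 -0.05
-0.048 -0.1 0.17
-0.047 -0.52 0.39
-0.046 0.02 0.03
-0.045 -0.01 0.06
-0.044 -0.15 -0.19
-0.043 0.12 0.0
-0.042 2.01 1.58
-0.041 2.12 0.39
9.1417 [ 0.563 -0.139  0.084]
```

```bash
python3 - <<'E'
from h import *
np.set_printoptions(precision=3,suppress=True)
b=np.load('bias.npy')
for th in np.linspace(-.52,-.045,10):
    a=A0+th
    arm.line_to([*W(.158,-.0425,a),.0845],velocity=.03,ori=quat(-ey(a)))
    f=ft(4)-b; fn=-f[:2]@ey(a); print(round(th,3),round(fn,2),round(-f[:2]@ex(a),2),round(f[2],2))
    if fn>6: break
print(arm.read_time())
cv2.imwrite('pics/t2.png',cv2.resize(snapshot('top')[85:270,160:360],None,fx=3,fy=3,interpolation=cv2.INTER_CUBIC))
cv2.imwrite('pics/s2.png',cv2.resize(snapshot('side')[130:270,150:350],None,fx=3,fy=3,interpolation=cv2.INTER_CUBIC))
E
```

```text
-0.52 0.2 0.63 -0.11
-0.467 -0.4 0.38 -0.19
-0.414 -0.31 -0.07 -0.23
-0.362 -0.01 0.36 -0.06
-0.309 0.08 0.01 0.28
-0.256 -0.27 0.34 0.16
-0.203 -0.41 -0.01 0.18
-0.151 0.19 0.08 0.59
-0.098 -0.48 0.17 0.17
-0.045 -0.3 0.22 0.1
13.8333
```

View pics/t2.png

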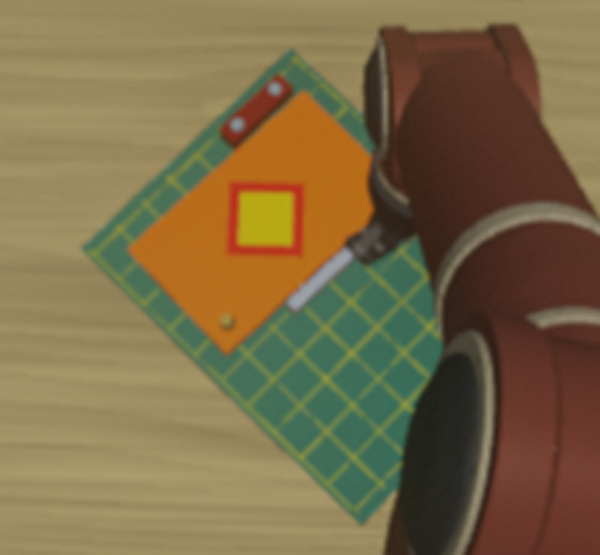

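View pics/s2.png

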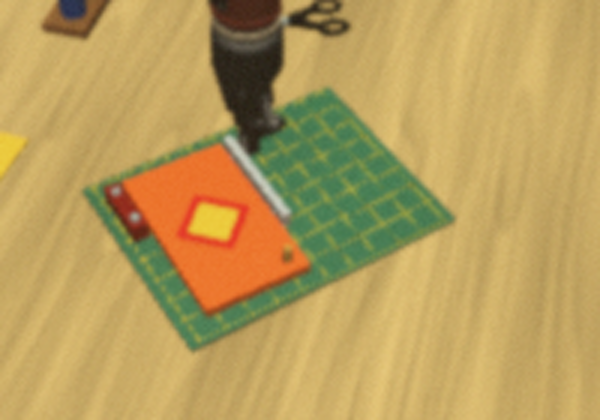

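Top and side views: the template has swung nearly home, with a small gap left to the fence and the pin still through the hole. I'll measure the remaining angle, then close in with small steps.

```bash
python3 - <<'E'
from meas import *
np.set_printoptions(precision=4,suppress=True)
I=snapshot("top"); D,_=dia("top",I); d=cast("top",D,.016)[0]; 
r=(d[:2]-O); print(d, "th from diamond",np.arctan2(r[1],r[0])-np.arctan2(.042,.082)-A0, "r",np.hypot(*r),np.hypot(.082,.042))
b=np.load('bias.npy'); lastf=[]
for th in np.arange(-.041,-.0145,.004):
    a=A0+th
    arm.line_to([*W(.158,-.0425,a),.0845],velocity=.02,ori=quat(-ey(a)))
    f=ft(5)-b; fn=-f[:2]@ey(a); print(round(th,3),round(fn,2),arm.read_tool_pos()[:2]-W(.158,-.0425,a))
    if fn>3.5: break
print(arm.read_time())
E
```

```text
[ 0.6512 -0.0043  0.016 ] th from diamond -0.040970342808229754 r 0.09257017407248146 0.09213034245024818
-0.041 -0.09 [0.0001 0.0001]
-0.037 0.56 [-0.0002 -0.0002]
-0.033 2.25 [-0.0005 -0.0004]
-0.029 1.58 [ 0.0001 -0.0001]
-0.025 1.24 [0.0002 0.0001]
-0.021 1.35 [0.0002 0.0001]
-0.017 1.04 [0.0001 0.0001]
16.025
```

```bash
cat > press.py <<'E'
from h import *
import json
np.set_printoptions(precision=4,suppress=True)
b=np.load('bias.npy'); q=quat(-ey(A0)); e=ey(A0)
y=-.0425-.017*.158; step=.0003; 
log=[]
arm.line_to([*W(.158,y,A0),.0845],velocity=.02,ori=q)
n=0
while n<40:
    n+=1; y+=step
    arm.line_to([*W(.158,y,A0),.0845],velocity=.01)
    f=ft(5)-b; fn=-f[:2]@e; log.append((round(y*1e3,2),round(fn,2)))
    if fn>3.3: step=.0001
    if fn>8: break
print(log,arm.read_time(),arm.read_tool_pos()[:2]-W(.158,y,A0))
json.dump(y,open('y.json','w'))
E
python3 press.py
```

```text
[(-44.89, np.float64(1.1)), (-44.59, np.float64(1.67)), (-44.29, np.float64(0.79)), (-43.99, np.float64(0.84)), (-43.69, np.float64(0.74)), (-43.39, np.float64(1.56)), (-43.09, np.float64(2.07)), (-42.79, np.float64(3.16)), (-42.49, np.float64(4.85)), (-42.39, np.float64(5.11)), (-42.29, np.float64(5.17)), (-42.19, np.float64(5.02)), (-42.09, np.float64(5.12)), (-41.99, np.float64(6.02)), (-41.89, np.float64(5.76)), (-41.79, np.float64(5.68)), (-41.69, np.float64(5.52)), (-41.59, np.float64(6.15)), (-41.49, np.float64(6.11)), (-41.39, np.float64(6.45)), (-41.29, np.float64(6.29)), (-41.19, np.float64(6.32)), (-41.09, np.float64(6.74)), (-40.99, np.float64(6.87)), (-40.89, np.float64(6.73)), (-40.79, np.float64(7.47)), (-40.69, np.float64(7.53)), (-40.59, np.float64(7.22)), (-40.49, np.float64(7.47)), (-40.39, np.float64(7.69)), (-40.29, np.float64(7.64)), (-40.19, np.float64(8.06))] 25.6083 [-0.0017 -0.0022]
```

```bash
python3 - <<'E'
from h import *
import json
b=np.load('bias.npy'); e=ey(A0); y=json.load(open('y.json')); log=[]
g=lambda n:float(-(ft(n)-b)[:2]@e)
for i in range(10):
    if g(8)>9.6: break
    y+=.0004; arm.line_to([*W(.158,y,A0),.0845],velocity=.01); log.append(round(g(8),2))
print(log)
t=arm.read_time(); L=[]
while arm.read_time()-t<1.4: L.append(round(g(10),2))
print(L,arm.read_time()); f=ft(8)-b; print(f, f[:2]@ex(A0))
json.dump(y,open('y.json','w'))
cv2.imwrite('pics/t3.png',snapshot('top'))
from meas import *
d=cast("top",dia("top",cv2.imread('pics/t3.png'))[0],.016)[0]; print(d,(d[:2]-O)@ex(A0),(d[:2]-O)@e)
E
```

```text
[8.38, 8.93, 9.0, 9.56]
[9.9, 9.53, 9.73, 9.58, 9.7, 9.62, 9.85, 9.54, 9.53, 9.64, 9.5, 9.59, 10.0, 9.74, 9.55, 9.83, 9.21] 28.625
[-7.81870508 -5.78309478  5.10221611] -1.7858583958175023
[ 0.65205322 -0.00192188  0.016     ] 0.0830531744453366 0.04117257569355647
```

```bash
python3 - <<'E'
from h import *
import json
b=np.load('bias.npy'); e=ey(A0); y=json.load(open('y.json')); log=[]
g=lambda n:float(-(ft(n)-b)[:2]@e)
for i in range(6):
    if g(8)>10.5: break
    y+=.0004; arm.line_to([*W(.158,y,A0),.0845],velocity=.01); log.append(round(g(8),2))
t=arm.read_time(); L=[]
while arm.read_time()-t<1.1: L.append(round(g(10),2))
print(log,L,arm.read_time(),ft(5)-b)
# let go: back off along -e
for d in (.001,.002,.004): arm.line_to([*W(.158,y-d,A0),.0845],velocity=.02)
arm.line_to([*W(.158,-.075,A0),.0845],velocity=.08)
arm.line_to([*W(.158,-.075,A0),.16],velocity=.2)
arm.move_gripper(.65)
print(arm.read_time(),arm.read_opening())
I=snapshot('top');cv2.imwrite('pics/t4.png',I)
from meas import *
d=cast("top",dia("top",I)[0],.016)[0]; print(d,(d[:2]-O)@ex(A0),(d[:2]-O)@e)
r,bx=rect("top",tmpl("top",I),.016);print(r)
cv2.imwrite('pics/t4c.png',cv2.resize(I[85:270,160:360],None,fx=3,fy=3,interpolation=cv2.INTER_CUBIC))
E
```

```text
[10.49, 10.45, 10.6] [11.03, 10.97, 11.05, 11.12, 10.98, 10.98, 11.13, 10.73, 11.12, 11.21, 11.1, 11.49, 10.95, 11.3] 31.125 [-9.1987724  -6.7869805   6.07675174]
33.575 0.651405557845386
[ 0.65209061 -0.00188357  0.016     ] 0.0830544635993942 0.041226089632840156
((653.7269897460938, 0.26992034912109375), (121.72875213623047, 196.18116760253906), 47.12785339355469)
```

View pics/t4c.png

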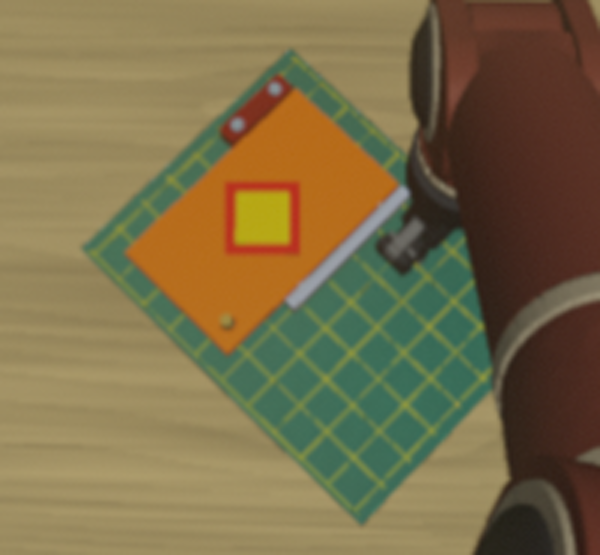

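Top crop: the template's upper-left edge lies flush on the fence and the diamond is at crop (263,218). Its angle of 47.1° matches the mat's 47.1°. Now I pick up the grey weight.

```bash
python3 - <<'E'
from h import *
np.set_printoptions(precision=4,suppress=True)
q=quat(-ey(A0)); w=[.4367,.3103]
arm.movep([*w,.19],q)
print(arm.read_time(),arm.read_tool_pos())
arm.line_to([*w,.103],velocity=.15)
arm.pause(.2)
print(arm.read_tool_pos(),ft(5))
I=snapshot('side');cv2.imwrite('pics/s5.png',cv2.resize(I[230:350,180:350],None,fx=4,fy=4,interpolation=cv2.INTER_CUBIC))
print(arm.read_time())
E
```

```text
35.4 [0.4378 0.309  0.1899]
[0.4372 0.3106 0.104 ] [0.2436 0.352  0.2989]
36.425
```

View pics/s5.png

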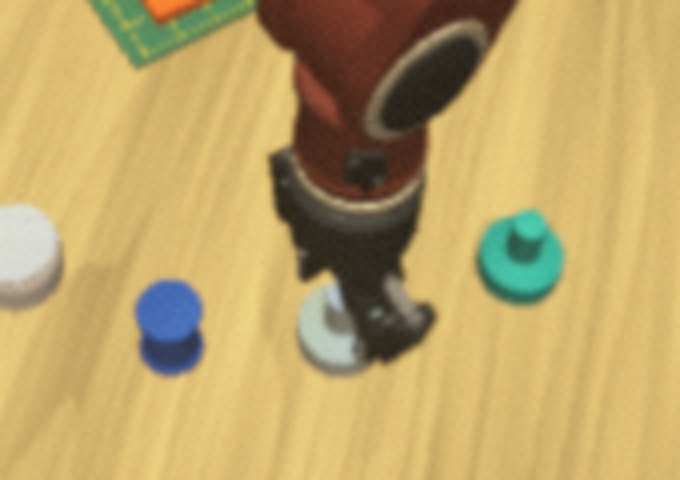

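The fingers straddle the knob of the grey weight at crop (345,310), and the spool and the turquoise weight are clear. I'll grip and lift.

```bash
python3 - <<'E'
from h import *
np.set_printoptions(precision=4,suppress=True)
arm.move_gripper(0.0,50)
z0=arm.read_tool_pos(); print(arm.read_opening(),z0,ft(5),arm.read_time())
arm.line_to([.4367,.3103,.103+.004],velocity=.05)
arm.line_to([.4367,.3103,.20],velocity=.15)
print(arm.read_opening(),ft(8),arm.read_time(),arm.read_tool_pos())
np.save('z0.npy',z0)
I=snapshot('side');cv2.imwrite('pics/s6.png',cv2.resize(I[190:350,180:350],None,fx=3.5,fy=3.5,interpolation=cv2.INTER_CUBIC))
E
```

```text
0.24562832323749414 [0.4366 0.3105 0.1034] [-1.1037 -0.216   4.975 ] 36.875
0.24086709853169383 [-0.2218 -0.318  -4.1595] 37.9583 [0.436  0.3096 0.1987]
```

View pics/s6.png

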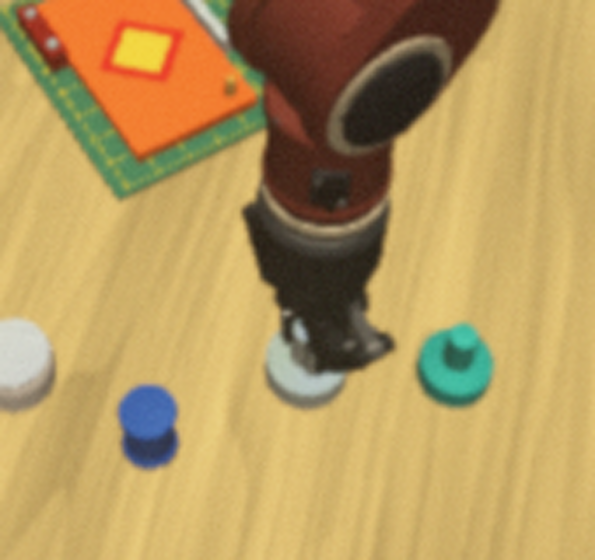

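```bash
python3 - <<'E'
from h import *
np.set_printoptions(precision=4,suppress=True)
q=quat(-ey(A0)); p=[.652,-.0013]
arm.movep([*p,.19],q)
arm.line_to([*p,.135],velocity=.12)
arm.pause(.3); b=ft(8); print(b,arm.read_tool_pos(),arm.read_time())
z=.135
for z in (.128,.125,.123,.122,.121,.120,.119,.118,.117,.116,.115):
    arm.line_to([*p,z],velocity=.02)
    f=ft(4)[2]-b[2]; print(z,round(f,2),arm.read_tool_pos())
    if f>2.2: break
print(arm.read_time(),arm.read_opening())
I=snapshot('side');cv2.imwrite('pics/s7.png',cv2.resize(I[130:270,150:350],None,fx=3.5,fy=3.5,interpolation=cv2.INTER_CUBIC))
E
```

```text
[ 0.2097  0.1926 -3.7843] [ 0.6522 -0.0013  0.1356] 40.4
0.128 -0.11 [ 0.652  -0.0013  0.1278]
0.125 0.23 [ 0.6519 -0.0013  0.1249]
0.123 -0.19 [ 0.6519 -0.0013  0.1229]
0.122 -0.21 [ 0.652  -0.0013  0.122 ]
0.121 -0.27 [ 0.652  -0.0013  0.121 ]
0.12 -0.2 [ 0.6519 -0.0013  0.1199]
0.119 3.92 [ 0.6522 -0.0013  0.1195]
42.6833 0.24473739078639523
```

View pics/s7.png

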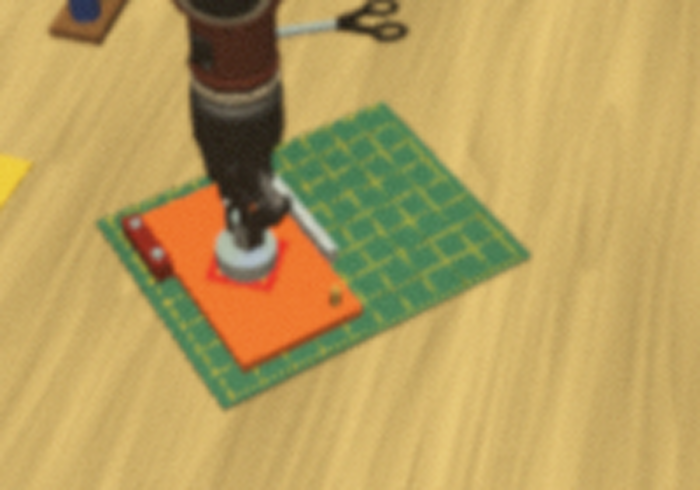

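Contact came at the expected height (TCP z 0.1194, 3.9 N), with the weight upright on the diamond. Now I release and lift clear.

```bash
python3 - <<'E'
from h import *
from meas import *
np.set_printoptions(precision=4,suppress=True)
p=[.652,-.0013]
arm.move_gripper(.6); arm.pause(.2)
arm.line_to([*p,.127],velocity=.05)
arm.line_to([*p,.22],velocity=.15)
arm.movep([.45,-.25,.28],quat(-ey(A0)))
print(arm.read_time(),ft(5))
for n in("top","side"):
    I=snapshot(n);cv2.imwrite(f'pics/{n}8.png',I)
    cv2.imwrite(f'pics/{n}8c.png',cv2.resize(I[85:270,160:360] if n=="top" else I[130:270,150:350],None,fx=3,fy=3,interpolation=cv2.INTER_CUBIC))
    print(n,"exp foot px",proj(n,[.652,-.0013,.038]),"knob",proj(n,[.652,-.0013,.076]))
    r,bx=rect(n,tmpl(n,I),.016);print(r)
E
```

```text
45.6417 [ 0.3862  0.4654 -0.4004]
top exp foot px [[246.5176 154.5977]] knob [[246.0967 150.1092]]
((653.1737060546875, -0.4403839111328125), (119.93470764160156, 196.33668518066406), 47.12785720825195)
side exp foot px [[219.7718 199.009 ]] knob [[219.26   190.6693]]
((651.8432006835938, 5.719581604003906), (122.39024353027344, 198.55101013183594), 47.052772521972656)
```

View pics/top8c.png

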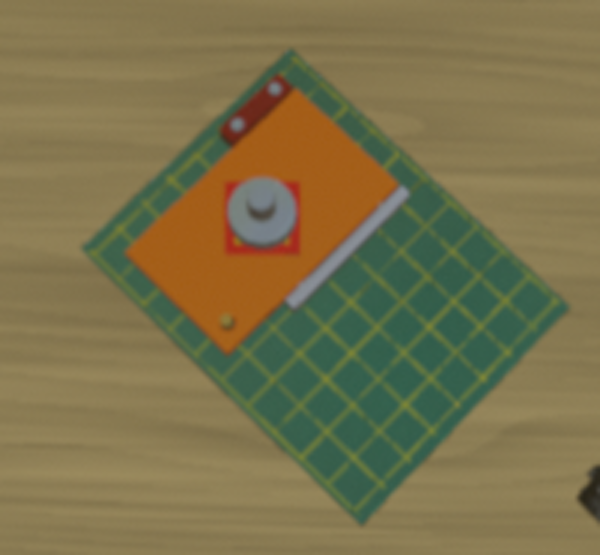

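View pics/side8c.png

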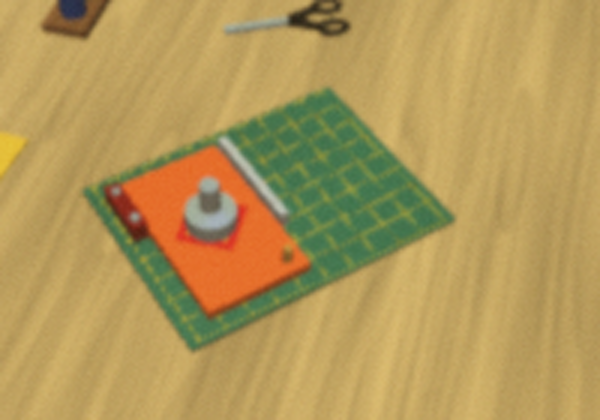

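The foot disc is at top (247.2,155.2) against an expected (246.5,154.6), so the weight is within about 2 mm of target. It stands upright and the template is still flush. I'm handing in.

```bash
python3 -c "
from station import ticket,arm
print(ticket.finish_job(),arm.read_time())"
```

```text
the job is handed in; nothing more can be done
the job is handed in; nothing more can be done
```

The template is home on the fence and the steel weight stands on the yellow diamond. I handed the job in after about 46 s of the 64 s allowed; no verdict was reported.

- **Pushing home:** I felt for the seam bar and touched it about 14 mm off the edge, as the picture had suggested. Pushing there swung the template onto the fence.
- **Pressing:** I held about 9.6 N for 1.4 s, then about 11 N for 1.1 s, with single readings up to 11.5 N. These are wrist forces. I judged the fence force to be 1 to 3 N lower because of friction, but could not measure it directly. While pressing, the tool also leaned down on the bar with 5 to 6 N.
- **Setting the weight:** I picked up the grey weight, not the turquoise one. It touched down at the expected height with 3.9 N before I let go.

**Last checks:**
- The template's angle matches the mat's within 0.1° and its edge is flush in the pictures, with the pin still through the hole.
- The weight is upright, about 1 to 2 mm from where I aimed on the diamond.
- The side and top views differ by up to 6 mm on the template's centre. I put this down to the side view also catching the plate's side faces, and relied on the top view.
- I did not measure whether the spool, tin and scissors had moved. The spool and tin were in place in the picture taken as the weight was lifted, the scissors in the last side picture, and the arm kept clear of all three.

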